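# Pack the small container and clamp the two-tier box shut

## Task

Pack the lunch box: put the smallest plastic container upright into the open upper tier of the black two-tier box and let go of it, then set the loose black lid on the box, gently, so that its plug drops fully home into the opening. Finally swing the steel wire clamp over the lid until it lies down across the top. Leave the teacup, the whisk and the two larger containers where they are.

Things in the scene. Friction and masses are not known exactly. Their poses are not given: they have to be found in the camera images.
- box: Glossy black two-tier box, fixed, 150 (x) x 112 (y) x 96 mm high. Lower tier (to 45 mm) closed; upper tier an open tray: opening 138 x 100 mm, walls 6 mm, grey inner floor at z = 51 mm, rim at z = 96 mm. Origin: centre of the underside; x along the long side, towards where the open wire clamp leans; z up.
- lid: Loose black lid, about 180 g. From below: plug of 128 x 90 x 4 mm lead-in and 134 x 96 x 5 mm (2 mm clearance per side), plate 150 x 108 mm at z = 9 to 15 mm, wooden bar grip 44 (x) x 14 (y) mm at its middle, z = 15 to 43 mm. Origin: centre of the plug's underside; x along the long side. Fits either way round. Seated: origin at x = y = 0, z = 87 mm in the box's frame.
- tub: Smallest container of the set, closed, square, clear body with a white cap, 48 x 48 x 32 mm high, about 60 g. Origin: centre of the underside; z up, x and y square to its sides.
- bail (a joint): Angle (rad) of the steel wire clamp, a U-shaped frame of 8 mm wire hinged on both long sides of the box. 0 = down across the lid; grows as it swings up and over to the box's +x; starts at 2.05 to 2.4 and stays where it is left (1 N at the bar moves it). Axis: the box's y through bail_hinge; the bar is 85.7 mm from it.
- bail_bar (a point): Middle of the clamp's cross bar (8 mm thick, 124 mm long along the box's y; its side arms lie at y = +62 and -62 mm). Shut, it is at x = -52, z = 107 mm in the box's frame, 1 mm over the lid's plate and clear of the lid's grip.
- bail_hinge (a point): Point on the clamp's hinge axis in the box's middle plane: x = 30, y = 0, z = 82 mm in the box's frame.
- teacup: White porcelain teacup, 76 mm across the rim, 60 mm high, bystander. Origin: centre of the underside.
- whisk: Flat stainless mini whisk, 166 mm long, 52 mm wide, 12 mm thick, lying on the counter, bystander. Origin: on the counter about mid-length; x along its length.
- stack: The two larger containers of the set, stacked and joined, 84 mm square, 83 mm high, bystander. Origin: centre of the underside.

How it is judged:
On the way, in this order (a step that is already met when the one before it is completed fails the run):
1. the smallest container stands upright on the floor of the upper tier, let go of (x of tub in the frame of box between -0.05 and 0.05 m and y of tub in the frame of box between -0.035 and 0.035 m and z of tub in the frame of box between 0.046 and 0.056 m and angle between tub's own z axis and vertical below 0.15 rad and contact force between the fingers and tub below 0.1 N and linear speed of tub below 0.02 m/s), for 0.2 s.
2. the lid sits fully home on the box, let go of, with the container still inside (x of tub in the frame of box between -0.05 and 0.05 m and y of tub in the frame of box between -0.035 and 0.035 m and z of tub in the frame of box between 0.046 and 0.056 m and angle between tub's own z axis and vertical below 0.15 rad and x of lid in the frame of box between -0.005 and 0.005 m and y of lid in the frame of box between -0.005 and 0.005 m and z of lid in the frame of box between 0.0845 and 0.0895 m and angle between the x axis of lid and the x axis of box, either way round below 0.1 rad and angle between lid's own z axis and vertical below 0.04 rad and contact force between the fingers and lid below 0.1 N and linear speed of lid below 0.02 m/s), for 0.2 s.
At the end, for the whole second after the job is handed in: Smallest container upright on the upper tier's floor; lid fully home on the rim (within 2.5 mm in height, level, centred within 5 mm, square within 0.1 rad, either way round); wire clamp down across the lid (within 0.06 rad of shut, 5 mm at its bar); lid and container at rest (x of tub in the frame of box between -0.05 and 0.05 m and y of tub in the frame of box between -0.035 and 0.035 m and z of tub in the frame of box between 0.046 and 0.056 m and angle between tub's own z axis and vertical below 0.15 rad and x of lid in the frame of box between -0.005 and 0.005 m and y of lid in the frame of box between -0.005 and 0.005 m and z of lid in the frame of box between 0.0845 and 0.0895 m and angle between the x axis of lid and the x axis of box, either way round below 0.1 rad and angle between lid's own z axis and vertical below 0.04 rad and value of joint bail below 0.06 rad and linear speed of each of lid, tub below 0.02 m/s); the robot touches nothing.
It fails at once if the teacup is moved by more than 25 mm (distance of teacup from where it was at the start of the episode above 0.025 m).
It fails at once if the whisk is moved by more than 25 mm (distance of whisk from where it was at the start of the episode above 0.025 m).
It fails at once if the stack of the two larger containers is moved by more than 25 mm (distance of stack from where it was at the start of the episode above 0.025 m).
It fails at once if the lid is dropped or pressed on the box with more than 40 N (contact force between lid and box above 40 N).
It also fails if it takes over 72 s, if anything falls off the work surface, if the arm or the gripper's body presses on something with over 40 N, if the wrist force passes 120 N, or if a joint passes its speed limit or range.

## Robot

A 7-joint arm with a two-finger parallel gripper is mounted at the origin on the work surface. World frame = base frame: x ahead of the robot, y to its left, z up, the work surface at z = 0. Lengths are in m, angles in rad, forces in N, time in s.
With the tool pointing down it reaches from about 0.425 to 1.025 m from the base axis. Payload 3.6 kg.
Tool frame: the origin (TCP) lies midway between the tips of the shut fingers; the grasp point (between the pads) lies hold_point_z behind it (hold_point_z is the distance from the TCP to the grasp point, in m); z points along the fingers, y is the line along which they close (so a half turn about z gives the same grasp; the last joint's range is limited). The gripper opens to 85 mm and grips with 20 to 120 N. Pads are 22 mm wide; open, the fingers measure 114 mm over their backs; the gripper's body (76 mm by 85 mm) begins 54 mm behind the grasp point. The pads swing forward as they close: fully open they stand 13 mm farther back than shut.
Start: joints at [-1.298, 0.591, 0.048, 1.609, -0.033, 0.943, -0.034], TCP at [0.259, 0.677, 0.231] pointing down, gripper open.
Joint ranges: [-2.69, 2.69], [-0.47, 2.24], [-1.27, 1.36], [0.19, 2.51], [-1.53, 4.68], [0.08, 2.07], [-3.09, 3.09]. Speed limits (rad/s): [2.57, 2.57, 3.14, 3.14, 3.14, 3.14, 3.14].

## Interface

Orientations are given as a rotation vector (axis times angle).
In Python, from plant import * gives the robot as it stands.
- The arm moves only by the shell command python3 -m crank 'ROWS' [OPENING] [FORCE]. ROWS is a JSON object of lists of equal length, an entry for each row: "delta_pos": the shift along the tool's x, y, z in m, a list of three; "turn": the turn, a rotation vector about the tool's x, y, z in degrees, a list of three. In form: {"delta_pos": [[x, y, z], ...], "turn": [[ax, ay, az], ...]}. A call has 1 to 8 rows; each row is the pose to reach, as a shift and turn from the pose commanded when the call began, along the tool's axes at that moment; what a row does not reach only later rows make up. A row lasts 1/10 s, in which the tool goes at most 50 mm and 8.59 degrees, less where a joint would pass 70% of its speed; a pose out of reach is approached as far as the arm can. A call with a gripper value outside its range is refused whole. OPENING is the finger opening in m, from 0 to 0.0854, set as the call begins (- or left out, the last holds). The fingers move at their own pace and stop on an object; FORCE is the grip in N (left out, the last holds). Time passes only in rows, so rows that repeat a pose let the fingers close. It gives the time, the measured TCP pose, the force, the opening and the grip force at its end, in the units of the state.
- get_obs(): the state, without advancing time (a new reading comes with each control period).
- read_camera(name): name is "scene" or "top" or "wrist"; returns a dict with "frame" (384x512x3 uint8, red, green, blue), "range_z" (384x512 float32, m along the optical axis (not along the pixel's ray), 0 where there is no reading), "camera_matrix" (3x3 intrinsics, pixels), "k1" (the pictures are not rectified: a ray, as slopes to the right and down, at radius r is drawn at 1 + k1 r^2 times it, then the intrinsics apply), "R" (3x3) and "t" (3): a world point X has camera coordinates R X + t; the wrist camera has in their place "hand_eye" (4x4, takes a point from camera to tool coordinates, whose origin is the TCP and whose axes are the flange's). Camera axes: x right, y down, z forward; pixel columns grow to the right and rows downward; lengths in m; the calibration is good to about 2 mm. A picture is of the moment at which its call begins: read the wrist's pose just before it.
- finish_job(): hands the job in; it is judged then, once.
The state is a dict: "time_s": time; "q": joint angles; "dq": joint speeds; "joint_torque": joint torques, N m; "eef_pos": TCP position; "tcp_rot": TCP orientation; "contact_force": force on the tool from outside, world axes, zero at the start; "torque": the same for the moment, N m; "opening": finger opening in m; "gripper_force": force on a finger pad.
Only numpy, scipy, OpenCV 4.12 (cv2) and the standard library are available. Lean on these libraries where they do the work, as an engineer would, in place of code of your own. Each camera call takes 0.05 s, during which the arm holds its last target. There are 200 camera calls.

## Working session

There is one attempt and no reset: what is moved stays moved. The work goes in short steps, Python scripts to look and compute and a shell command to move; the robot and the scene stay as the last step left them, time stands still between calls to the robot, and variables do not carry over. Pictures are saved under pics/ and viewed, at most 10 in all, crops included, and the job is handed in when it is done.

```bash
ls; mkdir -p pics
cat > h.py <<'E'
from plant import *
import numpy as np, cv2
from scipy.spatial.transform import Rotation as Ro
def cam(name):
    o=get_obs(); c=read_camera(name)
    if 'hand_eye' in c:
        T=np.eye(4);T[:3,:3]=Ro.from_rotvec(o['tcp_rot']).as_matrix();T[:3,3]=o['eef_pos']
        M=T@np.array(c['hand_eye']); c['Rw']=M[:3,:3]; c['C']=M[:3,3]
    else:
        R=np.array(c['R']); c['Rw']=R.T; c['C']=-R.T@np.array(c['t'])
    return c
def slopes(c,uv):
    K=np.array(c['camera_matrix']); uv=np.asarray(uv,float).reshape(-1,1,2)
    return cv2.undistortPoints(uv,K,np.array([c['k1'],0,0,0.]),None,None).reshape(-1,2)
def rays(c,uv):
    s=slopes(c,uv); return np.c_[s,np.ones(len(s))]@c['Rw'].T
def onplane(c,uv,z):
    d=rays(c,uv); return c['C']+d*((z-c['C'][2])/d[:,2])[:,None]
def cloud(c):
    h,w=c['range_z'].shape; u,v=np.meshgrid(np.arange(w),np.arange(h))
    d=rays(c,np.c_[u.ravel(),v.ravel()]); return (c['C']+d*c['range_z'].reshape(-1,1)).reshape(h,w,3)
def save(c,n): cv2.imwrite('pics/'+n,c['frame'][:,:,::-1])
E
python3 - <<'E'
from h import *
o=get_obs();print({k:np.round(v,3) for k,v in o.items()})
a=cam('scene');b=cam('top')
print(np.round(a['C'],3),np.round(b['C'],3),b['k1'],a['camera_matrix'],np.round(b['Rw'],2))
cv2.imwrite('pics/a.png',np.vstack([np.hstack([a['frame'],b['frame']])])[:,:,::-1][:, :])
im=cv2.imread('pics/a.png');cv2.imwrite('pics/a.png',cv2.resize(im,(800,300)))
save(b,'top.png')
P=cloud(b);np.save('P.npy',P);np.save('Pf.npy',b['frame']);np.save('S.npy',cloud(a));np.save('Sf.npy',a['frame'])
E
```

```text
pics
{'time_s': np.float64(0.0), 'q': array([-1.299,  0.592,  0.048,  1.61 , -0.033,  0.943, -0.034]), 'dq': array([ 0.001,  0.001,  0.002, -0.001,  0.   ,  0.002,  0.   ]), 'joint_torque': array([-0.0000e+00, -5.4868e+01,  1.5460e+00, -1.9812e+01,  9.0000e-03,
        9.0000e-03,  0.0000e+00]), 'eef_pos': array([0.259, 0.676, 0.23 ]), 'tcp_rot': array([-0.571, -3.089,  0.004]), 'contact_force': array([0.175, 0.027, 0.49 ]), 'torque': array([0.01 , 0.027, 0.048]), 'gripper_force': np.float64(0.0), 'opening': np.float64(0.086)}
[ 1.581 -0.32   0.99 ] [ 0.445 -0.012  1.13 ] -0.11958452520932802 [[486.45433902   0.         260.60866891]
 [  0.         486.45433902 185.54484852]
 [  0.           0.           1.        ]] [[-0.02 -0.98  0.19]
 [-1.    0.02 -0.  ]
 [-0.   -0.19 -0.98]]
```

```bash
python3 -c "
import cv2,numpy as np
a=cv2.imread('pics/a.png')
b=cv2.imread('pics/top.png');cv2.imwrite('pics/t2.png',cv2.resize(b,(768,576)))"; python3 -c "import plant;print(getattr(plant,'hold_point_z',None))"
```

```text
0.0187
```

View pics/a.png

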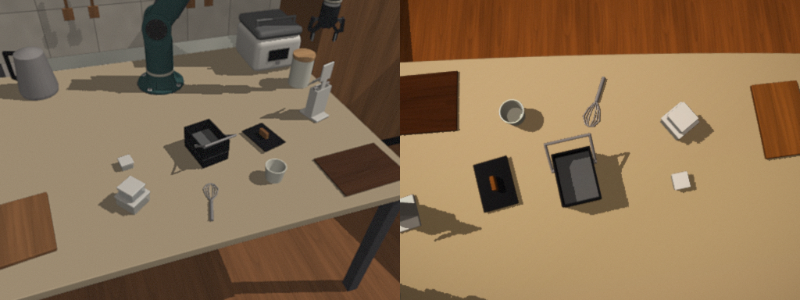

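View pics/t2.png

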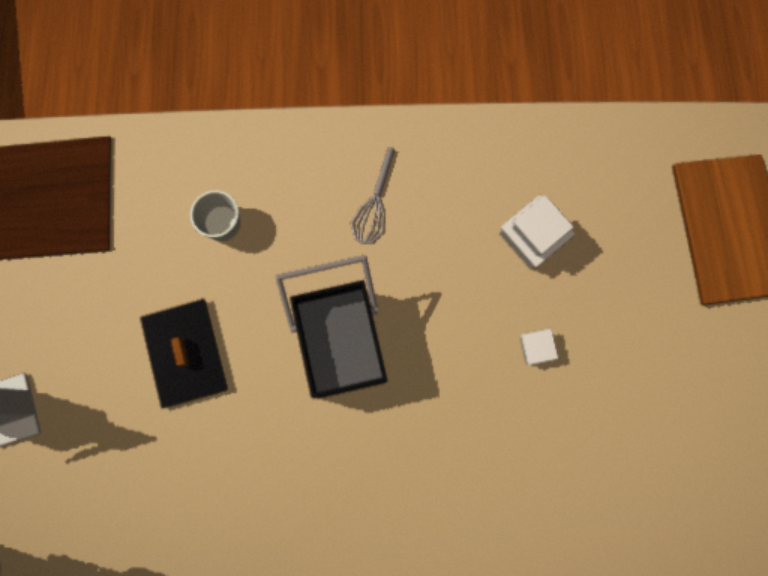

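Left panel is the scene view, right panel the top view. In the enlarged top view the lid is at (184,353), the box at (340,340) with the clamp leaning up (bar ~(322,267)), the tub at (540,347), the cup at (215,214), the whisk at (375,200) and the stack at (538,232). Next step is measuring by height mask.

```bash
cat > m.py <<'E'
from h import *
b=cam('top');P=cloud(b);f=b['frame'].astype(int)
def rect(mask,roi,z,nm,n=1):
    m=np.zeros(mask.shape,np.uint8);x0,y0,x1,y1=roi;m[y0:y1,x0:x1]=mask[y0:y1,x0:x1]
    cs,_=cv2.findContours(m,cv2.RETR_EXTERNAL,cv2.CHAIN_APPROX_NONE)
    c=max(cs,key=cv2.contourArea).reshape(-1,2)
    w=onplane(b,c,z)[:,:2]
    r=cv2.minAreaRect((w*1000).astype(np.float32))
    zz=P[...,2][m>0]; print(nm,np.round(r[0],1),np.round(r[1],1),round(r[2],1),'z med',np.round(np.median(zz[zz>0]),3),len(c))
Z=P[...,2]
br=f.max(2)
rect((f.min(2)>150)|((f.min(2)>110)&(f.max(2)-f.min(2)<30)),(335,210,385,255),.032,'tub')
rect(br<60,(85,190,160,280),.015,'lid')
hsv=cv2.cvtColor(b['frame'],cv2.COLOR_RGB2HSV)
rect((hsv[...,0]<15)&(hsv[...,1]>140)&(br>60),(100,210,140,255),.043,'grip')
rect((Z>.08)&(Z<.11),(185,180,265,275),.096,'box')
m=(Z>.112)&(Z<.25);m[:, :180]=0;m[:,265:]=0;m[:150]=0;m[275:]=0
q=P[m];print('bail',len(q),np.round(q[q[:,2]>q[:,2].max()-.012].mean(0),3),q.max(0),q.min(0))
for nm,(u,v) in dict(cup=(143,143),stack=(361,148),whisk=(250,133)).items(): print(nm,np.round(P[v,u],3))
E
python3 m.py
```

```text
tub [ 535.3 -256.4] [47.7 48.8] 9.4 z med 0.033 75
lid [538.  293.9] [148.5 106.4] 15.1 z med 0.015 202
grip [539.4 295.8] [43.3 14. ] 15.5 z med 0.042 42
box [548.7  47.9] [151.  132.8] 11.8 z med 0.096 267
bail 353 [0.644 0.068 0.137] [0.66101949 0.1315649  0.14467566] [ 0.5966382  -0.00220062  0.11203204]
cup [0.763 0.251 0.006]
stack [ 0.717 -0.261  0.086]
whisk [ 0.782 -0.011  0.003]
```

```bash
cat >> m.py <<'E'
m=((br<75)&(Z>.085)&(Z<.105))
print('--')
m2=cv2.morphologyEx(m.astype(np.uint8),cv2.MORPH_OPEN,np.ones((3,3),np.uint8))
rect(m2>0,(185,185,265,275),.096,'boxdark')
# inner floor edges
fl=(abs(Z-.051)<.006)
rect(fl,(195,190,260,265),.051,'floor')
E
cat > go.py <<'E'
# go(x,y,z,closing-yaw deg): tool-down target; prints shift & turn in the tool axes
import sys; from h import *
def go(x,y,z,yaw):
    o=get_obs();R=Ro.from_rotvec(o['tcp_rot']).as_matrix();best=None
    for k in (0,180,-180):
        a=np.radians(yaw+k);Y=np.array([np.cos(a),np.sin(a),0]);Zd=np.array([0,0,-1.]);T=np.c_[np.cross(Y,Zd),Y,Zd]
        r=np.degrees(Ro.from_matrix(R.T@T).as_rotvec())
        if best is None or np.linalg.norm(r)<np.linalg.norm(best): best=r
    d=R.T@(np.array([x,y,z])-o['eef_pos'])
    print('t',round(float(o['time_s']),2),'pos',np.round(o['eef_pos'],4),'d',np.round(d,4),'turn',np.round(best,2),'|d|',np.round(np.linalg.norm(d),3),'q7',np.round(o['q'][6],2),'q',np.round(o['q'],2))
if __name__=='__main__': go(*map(float,sys.argv[1:5]))
E
python3 m.py|sed -n '/--/,$p'; python3 go.py .535 -.256 .23 9.4;python3 go.py .535 -.256 .23 99.4
```

```text
--
boxdark [624.6  33.5] [11.8 53.1] 4.8 z med 0.096 55
floor [550.4  48.6] [137.6 100.9] 11.7 z med 0.052 201
t 0.2 pos [0.2591 0.6766 0.2306] d [-0.5911 -0.7723  0.0017] turn [-7.000e-02  5.000e-02  5.965e+01] |d| 0.973 q7 -0.03 q [-1.3   0.59  0.05  1.61 -0.03  0.94 -0.03]
t 0.2 pos [0.2591 0.6766 0.2306] d [-0.5911 -0.7723  0.0017] turn [-8.000e-02 -1.000e-02 -3.035e+01] |d| 0.973 q7 -0.03 q [-1.3   0.59  0.05  1.61 -0.03  0.94 -0.03]
```

Box: centre (0.550, 0.0485), yaw 11.7°. Bail is at about 2.15 rad. Moving to the tub.

```bash
python3 -m crank '{"delta_pos":[[-0.59,-0.772,0],[-0.59,-0.772,0],[-0.59,-0.772,0],[-0.59,-0.772,0],[-0.59,-0.772,0],[-0.59,-0.772,0],[-0.59,-0.772,0],[-0.59,-0.772,0]],"turn":[[0,0,59.6],[0,0,59.6],[0,0,59.6],[0,0,59.6],[0,0,59.6],[0,0,59.6],[0,0,59.6],[0,0,59.6]]}' 0.085 30; python3 go.py .535 -.256 .2 9.4
```

```text
time_s: 1.0
eef_pos: [0.3727, 0.2915, 0.2314]
tcp_rot: [2.033, 2.395, 0.001]
contact_force: [0.3, 0.5, -0.2]
opening: 0.0851
gripper_force: 0.0
t 1.0 pos [0.3727 0.2915 0.2314] d [-0.5666  0.0713  0.0314] turn [ 0.03 -0.   -0.06] |d| 0.572 q7 -0.41 q [-1.06  0.29  0.37  2.17 -0.16  0.7  -0.41]
```

```bash
python3 -m crank '{"delta_pos":[[-0.567,0.071,0],[-0.567,0.071,0],[-0.567,0.071,0],[-0.567,0.071,0],[-0.567,0.071,0],[-0.567,0.071,0],[-0.567,0.071,0],[-0.567,0.071,0]],"turn":[[0,0,0],[0,0,0],[0,0,0],[0,0,0],[0,0,0],[0,0,0],[0,0,0],[0,0,0]]}';  python3 go.py .535 -.256 .14 9.4
```

```text
time_s: 1.8
eef_pos: [0.4869, -0.0919, 0.2315]
tcp_rot: [2.031, 2.397, 0.001]
contact_force: [0.5, 0.5, 0.1]
opening: 0.0848
gripper_force: 0.0
t 1.8 pos [ 0.4869 -0.0919  0.2315] d [-0.1698  0.0204  0.0914] turn [ 0.03 -0.01  0.06] |d| 0.194 q7 0.51 q [-0.28  0.33  0.48  2.13 -0.23  0.73  0.51]
```

```bash
python3 -m crank '{"delta_pos":[[-0.17,0.02,0.09],[-0.17,0.02,0.09],[-0.17,0.02,0.09],[-0.17,0.02,0.09],[-0.17,0.02,0.09],[-0.17,0.02,0.09],[-0.17,0.02,0.09]],"turn":[[0,0,0],[0,0,0],[0,0,0],[0,0,0],[0,0,0],[0,0,0],[0,0,0]]}'
cat > w.py <<'E'
from h import *
c=cam('wrist');P=cloud(c);Z=P[...,2];f=c['frame'].astype(int);print(c['C'])
m=((abs(Z-.032)<.007)&(f.min(2)>90)).astype(np.uint8)
cs,_=cv2.findContours(m,cv2.RETR_EXTERNAL,cv2.CHAIN_APPROX_NONE)
k=max(cs,key=cv2.contourArea).reshape(-1,2)
r=cv2.minAreaRect((onplane(c,k,.032)[:,:2]*1000).astype(np.float32));print(r,k.min(0),k.max(0))
save(c,'w1.png')
E
python3 w.py; python3 go.py .535 -.256 .004 9.4
```

```text
time_s: 2.5
eef_pos: [0.5342, -0.2529, 0.1415]
tcp_rot: [-2.029, -2.398, -0.001]
contact_force: [-0.1, 0.5, -0.1]
opening: 0.0847
gripper_force: 0.0
[ 0.51968053 -0.17140989  0.28445922]
((532.2757568359375, -255.70010375976562), (47.39958953857422, 48.43025207519531), 9.537463188171387) [223 161] [278 214]
t 2.55 pos [ 0.5345 -0.2525  0.1417] d [-3.700e-03 -1.000e-04  1.377e-01] turn [ 0.03 -0.06  0.17] |d| 0.138 q7 0.88 q [ 0.09  0.57  0.39  2.   -0.36  0.64  0.88]
```

View pics/w1.png

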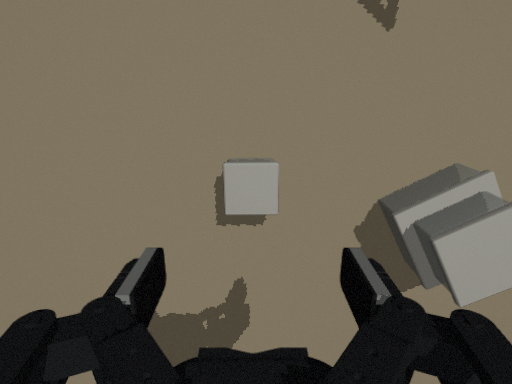

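The tub is centred between the fingers at (250,187), square to them. Both views agree within 3 mm, so I'll descend and grip.

```bash
python3 -m crank '{"delta_pos":[[-0.002,0,0.04],[-0.002,0,0.08],[-0.002,0,0.115],[-0.002,0,0.137],[-0.002,0,0.137],[-0.002,0,0.137]],"turn":[[0,0,0],[0,0,0],[0,0,0],[0,0,0],[0,0,0],[0,0,0]]}'; python3 -m crank '{"delta_pos":[[0,0,0],[0,0,0],[0,0,0],[0,0,0],[0,0,0],[0,0,0],[0,0,0],[0,0,0]],"turn":[[0,0,0],[0,0,0],[0,0,0],[0,0,0],[0,0,0],[0,0,0],[0,0,0],[0,0,0]]}' 0.03 30;python3 go.py .54 .0465 .2 11.7
```

```text
time_s: 3.15
eef_pos: [0.5352, -0.2554, 0.0052]
tcp_rot: [2.029, 2.398, 0.001]
contact_force: [-0.1, 0.4, 0.2]
opening: 0.0847
gripper_force: 0.0
time_s: 3.95
eef_pos: [0.5354, -0.2566, 0.0059]
tcp_rot: [2.03, 2.395, 0.002]
contact_force: [-0.6, 0.3, 5.3]
opening: 0.0477
gripper_force: 30.4
t 3.95 pos [ 0.5354 -0.2566  0.0059] d [ 0.2981  0.0547 -0.1942] turn [ 0.12  0.04 -2.25] |d| 0.36 q7 0.98 q [ 0.2   0.77  0.24  2.03 -0.47  0.39  0.98]
```

```bash
python3 -m crank '{"delta_pos":[[0,0,-0.04],[0,0,-0.09],[0,0,-0.14],[0,0,-0.19],[0.05,0.01,-0.194],[0.1,0.02,-0.194],[0.15,0.03,-0.194],[0.2,0.037,-0.194]],"turn":[[0,0,0],[0,0,0],[0,0,0],[0,0,-1],[0,0,-2],[0,0,-2],[0,0,-2],[0,0,-2]]}'; python3 go.py .5402 .0465 .2 11.7
```

```text
time_s: 4.75
eef_pos: [0.5385, -0.0547, 0.1993]
tcp_rot: [1.989, 2.43, 0.003]
contact_force: [0.5, 0.9, 0.3]
opening: 0.0475
gripper_force: 31.6
t 4.75 pos [ 0.5385 -0.0547  0.1993] d [ 0.0989  0.0217 -0.0006] turn [ 0.13 -0.   -0.29] |d| 0.101 q7 0.52 q [-0.32  0.44  0.46  2.07 -0.3   0.7   0.52]
```

```bash
python3 -m crank '{"delta_pos":[[0.05,0.011,0],[0.096,0.022,0],[0.096,0.022,0],[0.096,0.022,0],[0.096,0.022,0]],"turn":[[0,0,-0.3],[0,0,-0.3],[0,0,-0.3],[0,0,-0.3],[0,0,-0.3]]}'; python3 go.py .5402 .0465 .0575 11.7
python3 - <<'E'
from h import *
c=cam('top');save(c,'x.png');im=cv2.imread('pics/x.png')[160:300,120:400];cv2.imwrite('pics/x.png',cv2.resize(im,None,fx=2.8,fy=2.8))
E
```

```text
time_s: 5.25
eef_pos: [0.5407, 0.0403, 0.1987]
tcp_rot: [1.984, 2.435, -0.0]
contact_force: [-0.4, -0.2, 0.1]
opening: 0.0472
gripper_force: 31.6
t 5.25 pos [0.5407 0.0403 0.1987] d [0.0063 0.0008 0.1412] turn [ 0.02  0.04 -0.06] |d| 0.141 q7 0.35 q [-0.5   0.44  0.46  2.07 -0.29  0.7   0.35]
```

```bash
python3 -m crank '{"delta_pos":[[0.005,0,0.04],[0.005,0,0.08],[0.005,0,0.11],[0.005,0,0.13],[0.005,0,0.138],[0.005,0,0.14],[0.005,0,0.14]],"turn":[[0,0,0],[0,0,0],[0,0,0],[0,0,0],[0,0,0],[0,0,0],[0,0,0]]}'; python3 go.py .5402 .0465 .0565 11.7
```

```text
time_s: 6.0
eef_pos: [0.5405, 0.0457, 0.0589]
tcp_rot: [1.984, 2.435, 0.001]
contact_force: [-0.1, 0.5, -0.0]
opening: 0.0471
gripper_force: 31.6
t 6.0 pos [0.5405 0.0457 0.0589] d [ 0.0009 -0.0001  0.0024] turn [ 0.06  0.03 -0.06] |d| 0.003 q7 0.48 q [-0.37  0.65  0.29  2.14 -0.45  0.41  0.48]
```

```bash
python3 -m crank '{"delta_pos":[[0,0,0.001],[0,0,0.002],[0,0,0.002]],"turn":[[0,0,0],[0,0,0],[0,0,0]]}';  python3 -m crank '{"delta_pos":[[0,0,0],[0,0,0],[0,0,0],[0,0,0],[0,0,-0.03],[0,0,-0.07],[0,0,-0.11],[0,0,-0.15]],"turn":[[0,0,0],[0,0,0],[0,0,0],[0,0,0],[0,0,0],[0,0,0],[0,0,0],[0,0,0]]}' 0.062; python3 go.py .538 .294 .2 105.2
```

```text
time_s: 6.3
eef_pos: [0.5403, 0.0469, 0.0569]
tcp_rot: [1.982, 2.437, 0.002]
contact_force: [0.1, -0.1, 1.1]
opening: 0.0473
gripper_force: 31.7
time_s: 7.1
eef_pos: [0.5394, 0.0466, 0.2076]
tcp_rot: [-1.983, -2.437, 0.001]
contact_force: [1.4, 0.9, -0.4]
opening: 0.0619
gripper_force: 0.0
t 7.1 pos [0.5394 0.0466 0.2076] d [0.2425 0.049  0.0075] turn [-3.000e-02  4.000e-02  8.653e+01] |d| 0.248 q7 0.34 q [-0.53  0.43  0.48  2.06 -0.29  0.72  0.34]
```

```bash
python3 -m crank '{"delta_pos":[[0.05,0.01,0],[0.1,0.02,0],[0.15,0.03,0],[0.2,0.04,0],[0.242,0.049,0],[0.242,0.049,0],[0.242,0.049,0],[0.242,0.049,0]],"turn":[[0,0,8],[0,0,16],[0,0,24],[0,0,32],[0,0,40],[0,0,48],[0,0,56],[0,0,64]]}' ; python3 go.py .538 .294 .16 105.2
python3 - <<'E'
from h import *
c=cam('top');P=cloud(c);f=c['frame'];Z=P[...,2]
m=((abs(Z-.083)<.006)&(f.min(2)>70));m[:190]=0;m[265:]=0;m[:,:195]=0;m[:,260:]=0
p=P[m];print(len(p),p.mean(0)-[.55,.0485,0]);
fl=((abs(Z-.051)<.006)|m).astype(np.uint8);fl[:190]=0;fl[265:]=0;fl[:,:195]=0;fl[:,260:]=0
k=max(cv2.findContours(m.astype(np.uint8),0,1)[0],key=cv2.contourArea).reshape(-1,2)
print(cv2.minAreaRect((onplane(c,k,.083)[:,:2]*1000).astype(np.float32)))
E
```

```text
time_s: 7.9
eef_pos: [0.538, 0.2943, 0.206]
tcp_rot: [2.975, 1.01, -0.001]
contact_force: [-0.4, 0.1, 0.0]
opening: 0.0621
gripper_force: 0.0
t 7.9 pos [0.538  0.2943 0.206 ] d [-0.0002  0.0003  0.046 ] turn [1.000e-02 4.000e-02 2.231e+01] |d| 0.046 q7 -0.95 q [-1.1   0.6   0.78  1.91 -0.55  0.86 -0.95]
492 [-0.00786781 -0.00225397  0.08338486]
((541.164306640625, 45.77412414550781), (48.13463592529297, 47.941307067871094), 11.803594589233398)
```

```bash
python3 -m crank '{"delta_pos":[[0,0,0.02],[0,0,0.045],[0,0,0.045],[0,0,0.045],[0,0,0.045]],"turn":[[0,0,8],[0,0,16],[0,0,22.3],[0,0,22.3],[0,0,22.3]]}' 0.05
cat > wl.py <<'E'
from h import *
c=cam('wrist');P=cloud(c);Z=P[...,2];f=c['frame']
hsv=cv2.cvtColor(f,cv2.COLOR_RGB2HSV);m=((hsv[...,0]<15)&(hsv[...,1]>130)&(abs(Z-.043)<.006)).astype(np.uint8)
k=max(cv2.findContours(m,0,1)[0],key=cv2.contourArea).reshape(-1,2)
print('grip',cv2.minAreaRect((onplane(c,k,.043)[:,:2]*1000).astype(np.float32)))
m=((abs(Z-.015)<.006)&(f.max(2)<70)).astype(np.uint8)|m
m=cv2.morphologyEx(m,cv2.MORPH_CLOSE,np.ones((9,9)))
k=max(cv2.findContours(m,0,1)[0],key=cv2.contourArea).reshape(-1,2)
print('plate',cv2.minAreaRect((onplane(c,k,.015)[:,:2]*1000).astype(np.float32)),k.min(0),k.max(0))
save(c,'w2.png')
E
python3 wl.py;python3 go.py .539 .2945 .021 105.2
```

```text
time_s: 8.45
eef_pos: [0.5388, 0.2936, 0.1614]
tcp_rot: [3.112, 0.427, 0.001]
contact_force: [-0.2, -0.4, -0.0]
opening: 0.0497
gripper_force: 0.0
grip ((538.4168701171875, 297.12176513671875), (43.69815444946289, 13.394737243652344), 15.009161949157715)
plate ((537.0999145507812, 296.76715087890625), (148.59335327148438, 106.96283721923828), 15.029208183288574) [191  93] [309 241]
t 8.5 pos [0.539  0.2937 0.1618] d [ 1.000e-04 -8.000e-04  1.408e-01] turn [-0.02 -0.05  0.4 ] |d| 0.141 q7 -1.2 q [-1.12  0.69  0.83  1.95 -0.7   0.82 -1.2 ]
```

View pics/w2.png

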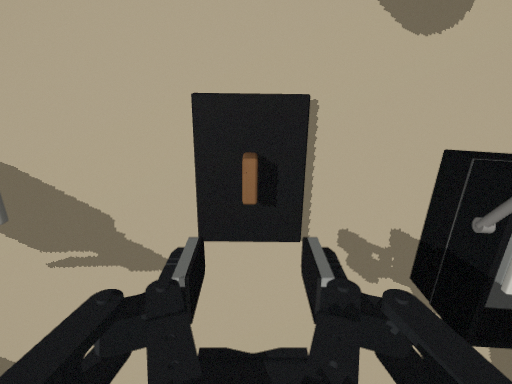

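The grip is at (250,178), parallel to the fingers on the plate spanning (191–309, 93–241). The measurements agree within 1–2 mm, so I'll descend and grip.

```bash
python3 go.py .5385 .2957 .021 105.1; python3 -m crank '{"delta_pos":[[0,-0.002,0.04],[0,-0.002,0.08],[0,-0.002,0.115],[0,-0.002,0.135],[0,-0.002,0.14],[0,-0.002,0.14]],"turn":[[0,0,0.3],[0,0,0.3],[0,0,0.3],[0,0,0.3],[0,0,0.3],[0,0,0.3]]}'; python3 -m crank '{"delta_pos":[[0,0,0],[0,0,0],[0,0,0],[0,0,0],[0,0,0],[0,0,0],[0,0,0]],"turn":[[0,0,0],[0,0,0],[0,0,0],[0,0,0],[0,0,0],[0,0,0],[0,0,0]]}' 0.0 60;python3 go.py .5385 .2957 .24 101.7
```

```text
t 8.5 pos [0.539  0.2937 0.1618] d [-0.     -0.0021  0.1408] turn [-0.02 -0.05  0.5 ] |d| 0.141 q7 -1.2 q [-1.12  0.69  0.83  1.95 -0.7   0.82 -1.2 ]
time_s: 9.1
eef_pos: [0.5384, 0.2955, 0.0215]
tcp_rot: [-3.114, -0.415, -0.0]
contact_force: [-0.2, 0.5, 1.2]
opening: 0.0501
gripper_force: 0.0
time_s: 9.8
eef_pos: [0.5391, 0.296, 0.023]
tcp_rot: [-3.113, -0.414, -0.004]
contact_force: [-1.1, -0.1, 6.3]
opening: 0.0125
gripper_force: 61.0
t 9.8 pos [0.5391 0.296  0.023 ] d [-1.00e-04 -1.00e-04 -2.17e-01] turn [-0.05 -0.14  3.45] |d| 0.217 q7 -1.04 q [-0.99  0.85  0.63  1.99 -0.9   0.6  -1.04]
```

```bash
python3 -m crank '{"delta_pos":[[0,0,-0.01],[0,0,-0.03],[0,0,-0.06],[0,0,-0.1],[0,0,-0.14],[0,0,-0.18],[0,0,-0.217],[0,0,-0.217]],"turn":[[0,0,0],[0,0,0],[0,0,0],[0,0,0],[0,0,0],[0,0,1],[0,0,3.4],[0,0,3.4]]}'; python3 go.py .550 .0485 .24 101.7
```

```text
time_s: 10.6
eef_pos: [0.5413, 0.2958, 0.244]
tcp_rot: [-3.122, -0.32, -0.015]
contact_force: [0.6, -0.2, -1.7]
opening: 0.0124
gripper_force: 60.0
t 10.6 pos [0.5413 0.2958 0.244 ] d [-0.0416  0.244   0.003 ] turn [-0.15 -0.56 -0.01] |d| 0.248 q7 -1.33 q [-1.2   0.61  0.95  1.88 -0.61  0.96 -1.33]
```

```bash
python3 -m crank '{"delta_pos":[[-0.005,0.03,0],[-0.012,0.07,0],[-0.019,0.11,0],[-0.026,0.15,0],[-0.032,0.19,0],[-0.038,0.225,0],[-0.0416,0.244,0],[-0.0416,0.244,0]],"turn":[[0,0,0],[0,0,0],[0,0,0],[0,0,0],[0,0,0],[0,0,0],[0,0,0],[0,0,0]]}';python3 -m crank '{"delta_pos":[[0,0,0],[0,0,0],[0,0,0]],"turn":[[0,0,0],[0,0,0],[0,0,0]]}';  python3 go.py .550 .0485 .18 101.7
cat > lv.py <<'E'
from h import *
for n in ('scene','top','wrist'):
    c=cam(n);P=cloud(c);np.save(n+'P.npy',P);np.save(n+'F.npy',c['frame']);save(c,n+'3.png')
im=np.hstack([cv2.imread('pics/%s3.png'%n) for n in ('scene','top')]);w=cv2.imread('pics/wrist3.png')
a=cv2.imread('pics/scene3.png')[100:290,170:420];b=cv2.imread('pics/top3.png')[130:320,120:370]
cv2.imwrite('pics/c3.png',np.vstack([np.hstack([cv2.resize(a,(400,304)),cv2.resize(b,(400,304))]),np.hstack([cv2.resize(w,(395,296)),np.zeros((296,405,3),np.uint8)])]))
E
python3 lv.py
```

```text
time_s: 11.4
eef_pos: [0.5456, 0.044, 0.2383]
tcp_rot: [3.125, 0.311, -0.002]
contact_force: [0.6, -0.7, -1.5]
opening: 0.0125
gripper_force: 59.9
time_s: 11.7
eef_pos: [0.5468, 0.05, 0.2379]
tcp_rot: [-3.124, -0.326, 0.001]
contact_force: [0.5, 0.1, -2.1]
opening: 0.0125
gripper_force: 59.9
t 11.7 pos [0.5468 0.05   0.2379] d [0.0029 0.0022 0.0579] turn [-0.03  0.04  0.22] |d| 0.058 q7 -0.95 q [-0.84  0.52  0.95  2.03 -0.55  0.87 -0.95]
```

View pics/c3.png

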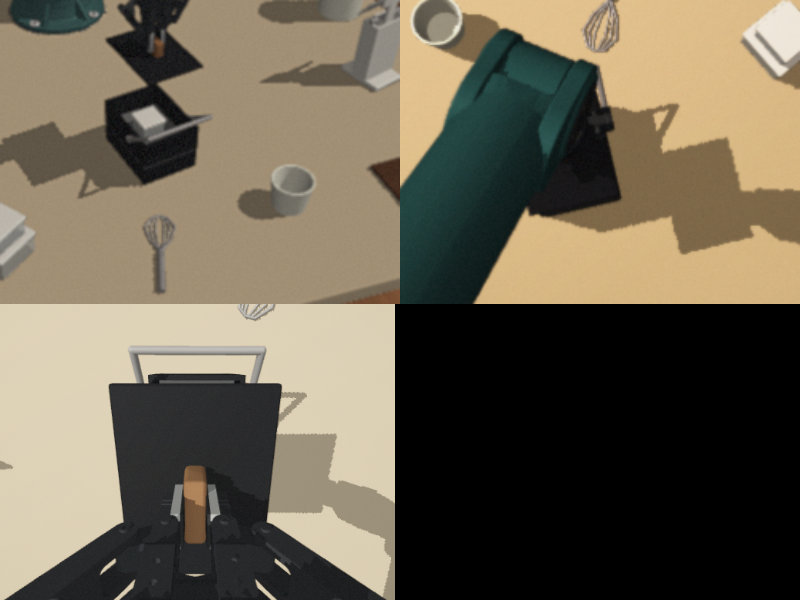

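Lid hangs level over the box. The wrist view (bottom) shows the lid plate from (110,384) to (281,384), the box's far rim at (150–245,378) just beyond it and the bail bar at (130–265,350). I'll measure lid against box in that one view.

```bash
cat > rel.py <<'E'
from h import *
o=get_obs();c=cam('wrist');P=cloud(c);Z=P[...,2];f=c['frame']
zp=o['eef_pos'][2]-.0225+.015
yaw=np.radians(11.7);ex=np.array([np.cos(yaw),np.sin(yaw),0]);ey=np.array([-ex[1],ex[0],0]);B=np.array([.55,.0485,0])
def tob(p): d=p-B; return np.c_[d@ex,d@ey,d[:,2]]*1000
m=(abs(Z-zp)<.015)&(f.max(2)<90)
m=cv2.morphologyEx(m.astype(np.uint8),cv2.MORPH_OPEN,np.ones((5,5)))
q=P[m>0];A=np.c_[q[:,:2]-q[:,:2].mean(0),np.ones(len(q))];k=np.linalg.lstsq(A,q[:,2],rcond=None)[0]
print('plate n',len(q),'z',k[2],'slope box x,y',k[:2]@ex[:2],k[:2]@ey[:2],'zp',zp)
vs,us=np.nonzero(m);v0=vs.min();print('v',v0,vs.max())
L=[];Rr=[];T=[]
for v in range(v0+6,v0+90,3):
    u=us[vs==v];L.append((u.min()-.5,v));Rr.append((u.max()+.5,v))
uc=us[vs==v0+6]
for u in range(uc.min()+10,uc.max()-10,4): T.append((u,vs[us==u].min()-.5))
z=k[2]
l,r,t=[tob(onplane(c,x,z)) for x in (L,Rr,T)]
for nm,x,a,b in (('left',l,0,1),('right',r,0,1),('front',t,1,0)):
    s=np.polyfit(x[:,a],x[:,b],1);print(nm,'deg',np.degrees(np.arctan(s[0])),'at0',s[1],'med',np.median(x[:,b]))
g=(Z>.11)&(Z<.16)&(np.arange(384)[:,None]<v0)
b=tob(P[g]);bar=b[b[:,2]>np.percentile(b[:,2],97)-8]
print('bar y',bar[:,1].min(),bar[:,1].max(),'x',np.median(bar[:,0]),'z',np.median(bar[:,2]),'slope deg',np.degrees(np.polyfit(bar[:,1],bar[:,0],1)[0]))
g=(abs(Z-.096)<.006)&(f.max(2)<110)&(np.arange(384)[:,None]<v0+3);g=cv2.morphologyEx(g.astype(np.uint8),cv2.MORPH_OPEN,np.ones((3,3)))
vs,us=np.nonzero(g);print('rim px',len(vs))
T=[(u,vs[us==u].min()-.5) for u in range(us.min()+8,us.max()-8,3)]
t=tob(onplane(c,T,.096));s=np.polyfit(t[:,1],t[:,0],1);print('rim front x',s[1],'deg',np.degrees(s[0]),'med',np.median(t[:,0]))
e=tob(onplane(c,[(us.min()-.5,np.median(vs)),(us.max()+.5,np.median(vs))],.096));print('rim y ends',e[:,1])
E
python3 rel.py
```

```text
plate n 33754 z 0.23033673689804904 slope box x,y -0.003674042806177148 -0.0011178771452805662 zp 0.2306415306746017
v 103 349
left deg -0.1595841688121986 at0 55.502204784722544 med 55.398669589177814
right deg 0.5592603141139222 at0 -51.117559112130266 med -50.719777267582614
front deg -0.03060589754767372 at0 70.13581801934794 med 70.20558786961386
bar y -65.41426737310054 66.19735102170127 x 94.31510979505174 z 137.55983671629815 slope deg 0.0624890604400087
rim px 938
rim front x 72.21071269462546 deg -0.1506395140430405 med 72.22767392653812
rim y ends [ 56.42400141 -55.15205495]
```

```bash
python3 -m crank '{"delta_pos":[[0.002,0.0017,0.01],[0.002,0.0017,0.03],[0.002,0.0017,0.05],[0.002,0.0017,0.07],[0.002,0.0017,0.09],[0.002,0.0017,0.105],[0.002,0.0017,0.108],[0.002,0.0017,0.108]],"turn":[[0,0,0],[0,0,0],[0,0,0],[0,0,0],[0,0,0],[0,0,0],[0,0,0],[0,0,0]]}';python3 -m crank '{"delta_pos":[[0,0,0],[0,0,0],[0,0,0]],"turn":[[0,0,0],[0,0,0],[0,0,0]]}'; python3 go.py .55 .0485 .1095 101.7; python3 rel.py
```

```text
time_s: 12.7
eef_pos: [0.5492, 0.0467, 0.1299]
tcp_rot: [3.125, 0.321, -0.001]
contact_force: [0.1, -1.3, -1.3]
opening: 0.0129
gripper_force: 59.9
time_s: 13.0
eef_pos: [0.5498, 0.0471, 0.131]
tcp_rot: [-3.125, -0.322, -0.002]
contact_force: [-0.9, -0.4, -1.5]
opening: 0.0126
gripper_force: 59.9
t 13.0 pos [0.5498 0.0471 0.131 ] d [ 0.0005 -0.0014  0.0215] turn [-0.   -0.08  0.05] |d| 0.022 q7 -0.79 q [-0.7   0.65  0.77  2.1  -0.74  0.68 -0.79]
plate n 33667 z 0.12326793133607196 slope box x,y -0.0016666902418069813 -0.0009915234587974098 zp 0.12351891800187174
v 103 349
left deg -0.03860240322282035 at0 52.65211878081166 med 52.602626347978635
right deg -0.8581317250576468 at0 -52.95714965725216 med -53.67912568742878
front deg -0.021607101645628665 at0 72.39804537136945 med 72.50678645315439
bar y -65.04306447859443 66.75280942618593 x 94.65408249988312 z 137.5031898971135 slope deg -0.07772212202913756
rim px 0Traceback (most recent call last):
  File "rel.py", line 25, in <module>
    T=[(u,vs[us==u].min()-.5) for u in range(us.min()+8,us.max()-8,3)]
                                             ~~~~~~^^
    return umr_minimum(a, axis, None, out, keepdims, initial, where)
ValueError: zero-size array to reduction operation minimum which has no identity
```

```bash
python3 -m crank '{"delta_pos":[[0,-0.001,0.004],[0,-0.001,0.008],[0,-0.001,0.011],[0,-0.001,0.013],[0,-0.001,0.015],[0,-0.001,0.015],[0,-0.001,0.015]],"turn":[[0,0,0],[0,0,0],[0,0,0],[0,0,0],[0,0,0],[0,0,0],[0,0,0]]}'; python3 go.py .55 .0485 .1095 101.7
```

```text
time_s: 13.75
eef_pos: [0.5491, 0.0478, 0.1153]
tcp_rot: [3.125, 0.321, -0.0]
contact_force: [0.6, 0.3, -1.3]
opening: 0.0127
gripper_force: 59.9
t 13.75 pos [0.5491 0.0478 0.1153] d [ 0.001  -0.0005  0.0058] turn [0.01 0.   0.04] |d| 0.006 q7 -0.77 q [-0.68  0.67  0.74  2.11 -0.76  0.65 -0.77]
```

No contact force with the lead-in already about 3–4 mm inside. Continuing slowly.

```bash
python3 -m crank '{"delta_pos":[[0,0,0.001],[0,0,0.002],[0,0,0.003],[0,0,0.004],[0,0,0.004]],"turn":[[0,0,0],[0,0,0],[0,0,0],[0,0,0],[0,0,0]]}'; python3 -m crank '{"delta_pos":[[0,0,0.0005],[0,0,0.001],[0,0,0.0015],[0,0,0.0015]],"turn":[[0,0,0],[0,0,0],[0,0,0],[0,0,0]]}'; python3 go.py .55 .0485 .1095 101.7
```

```text
time_s: 14.25
eef_pos: [0.549, 0.0479, 0.1112]
tcp_rot: [3.125, 0.322, -0.0]
contact_force: [0.3, -0.1, -1.4]
opening: 0.0128
gripper_force: 59.9
time_s: 14.65
eef_pos: [0.5491, 0.0479, 0.11]
tcp_rot: [-3.125, -0.321, -0.0]
contact_force: [-0.5, 0.6, 0.7]
opening: 0.0127
gripper_force: 60.2
t 14.65 pos [0.5491 0.0479 0.11  ] d [ 0.0011 -0.0004  0.0005] turn [-0.01 -0.    0.04] |d| 0.001 q7 -0.76 q [-0.67  0.68  0.73  2.11 -0.77  0.64 -0.76]
```

```bash
python3 -m crank '{"delta_pos":[[0,0,0],[0,0,0],[0,0,0],[0,0,0],[0,0,-0.03],[0,0,-0.07],[0,0,-0.1],[0,0,-0.12]],"turn":[[0,0,0],[0,0,0],[0,0,0],[0,0,0],[0,0,0],[0,0,0],[0,0,0],[0,0,0]]}' 0.045
python3 - <<'E'
from h import *
for n in ('wrist','scene'):
    c=cam(n);P=cloud(c);Z=P[...,2];f=c['frame']
    yaw=np.radians(11.7);ex=np.array([np.cos(yaw),np.sin(yaw)]);ey=np.array([-ex[1],ex[0]])
    d=P[...,:2]-[.55,.0485];X=d@ex;Y=d@ey
    m=(abs(Z-.102)<.01)&(abs(X)<.07)&(abs(Y)<.05)&(f.max(2)<90)
    q=np.c_[X[m],Y[m],np.ones(m.sum())];print(n,m.sum(),np.linalg.lstsq(q,Z[m],rcond=None)[0])
    hsv=cv2.cvtColor(f,cv2.COLOR_RGB2HSV);g=((hsv[...,0]<15)&(hsv[...,1]>130)&(abs(Z-.13)<.006)&(abs(X)<.04)).astype(np.uint8)
    if g.sum():
        k=max(cv2.findContours(g,0,1)[0],key=cv2.contourArea).reshape(-1,2);w=onplane(c,k,.13)[:,:2]-[.55,.0485]
        print(cv2.minAreaRect((np.c_[w@ex,w@ey]*1000).astype(np.float32)))
    save(c,n+'4.png')
a=cv2.imread('pics/scene4.png')[100:290,170:420];w=cv2.imread('pics/wrist4.png')
cv2.imwrite('pics/c4.png',np.hstack([cv2.resize(a,(395,300)),cv2.resize(w,(400,300))]))
E
python3 go.py .55 .0485 .23 101.7
```

```text
time_s: 15.45
eef_pos: [0.5499, 0.0475, 0.232]
tcp_rot: [3.125, 0.321, 0.004]
contact_force: [0.3, -0.3, 0.2]
opening: 0.0452
gripper_force: 0.0
wrist 14858 [ 0.00083846 -0.00056752  0.10222332]
((-1.4673328399658203, 0.384521484375), (13.30398178100586, 43.451778411865234), 89.51317596435547)
scene 875 [ 0.00297256 -0.00044113  0.10201577]
((3.005441665649414, -1.7597503662109375), (44.193580627441406, 14.78870964050293), 1.8373677730560303)
t 15.55 pos [0.5511 0.0476 0.2326] d [-0.0009 -0.0011  0.0026] turn [ 0.02 -0.34  0.04] |d| 0.003 q7 -0.93 q [-0.82  0.53  0.94  2.03 -0.57  0.86 -0.93]
```

View pics/c4.png

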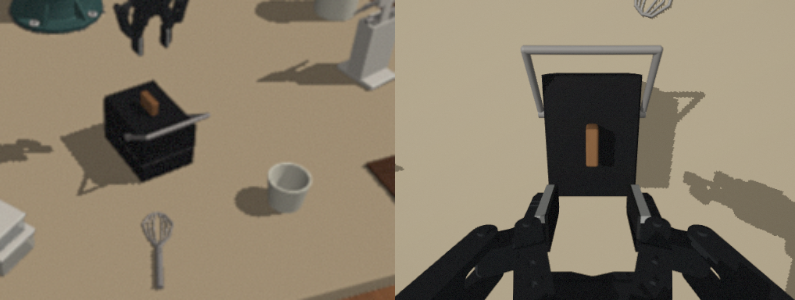

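The lid is home: plate top at 0.102, level and centred, with the grip at (150,103) in the left view. The bail is still leaning at (170,127). Next I'll shut the fingers and go behind the bar, off-centre at box y = −33 mm.

```bash
cat > bx.py <<'E'
from h import *
import go
def b2w(x,y):
    a=np.radians(11.7);return .55+x*np.cos(a)-y*np.sin(a),.0485+x*np.sin(a)+y*np.cos(a)
import sys
x,y,z=map(float,sys.argv[1:4]);go.go(*b2w(x,y),z,101.7)
o=get_obs();a=np.radians(11.7);d=o['eef_pos'][:2]-[.55,.0485];print('box',d@[np.cos(a),np.sin(a)],d@[-np.sin(a),np.cos(a)],o['eef_pos'][2],'F',np.round(o['contact_force'],1))
E
python3 bx.py .135 -.033 .232;python3 -m crank '{"delta_pos":[[0.03,0.008,0],[0.07,0.016,0],[0.11,0.025,0],[0.134,0.032,0],[0.134,0.032,0],[0.134,0.032,0],[0.134,0.032,0]],"turn":[[0,0,0],[0,0,0],[0,0,0],[0,0,0],[0,0,0],[0,0,0],[0,0,0]]}' 0 30;python3 bx.py .135 -.033 .115
```

```text
t 15.55 pos [0.5511 0.0476 0.2326] d [0.1341 0.032  0.0014] turn [ 0.02 -0.34  0.04] |d| 0.138 q7 -0.93 q [-0.82  0.53  0.94  2.03 -0.57  0.86 -0.93]
box 0.0008614783616808738 -0.0011362112224622275 0.23256106444436236 F [ 1.1 -0.  -0.7]
time_s: 16.25
eef_pos: [0.6851, 0.0437, 0.2288]
tcp_rot: [-3.125, -0.32, 0.004]
contact_force: [-0.8, -1.1, 0.2]
opening: 0.0001
gripper_force: 0.0
t 16.25 pos [0.6851 0.0437 0.2288] d [0.004  0.001  0.1138] turn [-0.05  0.14 -0.  ] |d| 0.114 q7 -0.93 q [-0.66  0.7   0.87  1.73 -0.62  1.02 -0.93]
box 0.13132563098307995 -0.03206062672740378 0.2288333988051998 F [-0.8 -1.1  0.2]
```

```bash
python3 -m crank '{"delta_pos":[[0.004,0.001,0.03],[0.004,0.001,0.07],[0.004,0.001,0.1],[0.004,0.001,0.114],[0.004,0.001,0.114]],"turn":[[0,0,0],[0,0,0],[0,0,0],[0,0,0],[0,0,0]]}'; python3 bx.py .110 -.033 .115
```

```text
time_s: 16.75
eef_pos: [0.6886, 0.0442, 0.1139]
tcp_rot: [-3.124, -0.321, 0.007]
contact_force: [-0.2, 0.6, -0.2]
opening: 0.0002
gripper_force: 0.0
t 16.75 pos [0.6886 0.0442 0.1139] d [-0.0249  0.0007 -0.001 ] turn [-0.07  0.25  0.03] |d| 0.025 q7 -0.85 q [-0.59  0.82  0.76  1.79 -0.73  0.85 -0.85]
box 0.13485275836837 -0.032325136481874905 0.11391453975251421 F [-0.2  0.6 -0.2]
```

```bash
python3 -m crank '{"delta_pos":[[-0.015,0,0],[-0.025,0,0],[-0.033,0,-0.006],[-0.041,0,-0.013],[-0.049,0,-0.018],[-0.057,0,-0.022],[-0.065,0,-0.025],[-0.073,0,-0.027]],"turn":[[0,0,0],[0,0,0],[0,0,0],[0,0,0],[0,0,0],[0,0,0],[0,0,0],[0,0,0]]}'; python3 bx.py .110 -.033 .115
```

```text
time_s: 17.55
eef_pos: [0.6177, 0.0288, 0.1426]
tcp_rot: [-3.125, -0.321, 0.003]
contact_force: [0.9, -0.0, -0.3]
opening: 0.0
gripper_force: 0.4
t 17.55 pos [0.6177 0.0288 0.1426] d [0.0478 0.     0.0276] turn [-0.04  0.11  0.04] |d| 0.055 q7 -0.81 q [-0.64  0.71  0.79  1.94 -0.71  0.79 -0.81]
box 0.062293216797943404 -0.03304082150397903 0.14264769861326698 F [ 0.9 -0.  -0.3]
```

```bash
python3 -m crank '{"delta_pos":[[-0.01,0,-0.001],[-0.02,0,-0.001],[-0.03,0,0],[-0.04,0,0.003],[-0.05,0,0.007],[-0.06,0,0.011],[-0.07,0,0.017],[-0.078,0,0.022]],"turn":[[0,0,0],[0,0,0],[0,0,0],[0,0,0],[0,0,0],[0,0,0],[0,0,0],[0,0,0]]}'; python3 bx.py -.028 -.033 .114
cat > b.py <<'E'
from h import *
c=cam('wrist');P=cloud(c);Z=P[...,2]
a=np.radians(11.7);d=P[...,:2]-[.55,.0485];X=d@[np.cos(a),np.sin(a)];Y=d@[-np.sin(a),np.cos(a)]
m=(abs(Y)>.045)&(abs(Y)<.056)&(Z>.1065)&(Z<.19)&(X>-.09)&(X<.08)
print(m.sum(),'X',np.median(X[m])if m.any() else 0,'Z',np.median(Z[m])if m.any() else 0)
c=cam('scene');save(c,'s5.png');cv2.imwrite('pics/s5.png',cv2.resize(cv2.imread('pics/s5.png')[100:290,170:420],(600,456)))
E
python3 b.py
```

```text
time_s: 18.35
eef_pos: [0.542, 0.0128, 0.1201]
tcp_rot: [3.125, 0.321, -0.001]
contact_force: [1.6, 0.3, -1.5]
opening: -0.0004
gripper_force: 0.8
t 18.35 pos [0.542  0.0128 0.1201] d [-0.013  -0.0003  0.0061] turn [0.   0.02 0.03] |d| 0.014 q7 -0.71 q [-0.63  0.66  0.75  2.13 -0.76  0.65 -0.71]
box -0.015018700206506969 -0.03330843643961974 0.12014557485964159 F [ 1.6  0.3 -1.5]
1729 X -0.008975719705596037 Z 0.17107702180182915
```

View pics/s5.png

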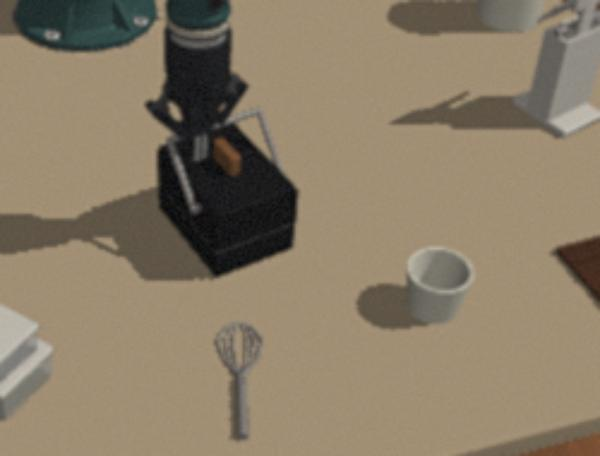

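The bail is past vertical: bar runs (170,140)–(260,110), just behind the fingers. Pushing on, then up and over to press it down.

```bash
python3 -m crank '{"delta_pos":[[-0.006,0,0.002],[-0.012,0,0.004],[-0.018,0,0.005],[-0.018,0,0.005]],"turn":[[0,0,0],[0,0,0],[0,0,0],[0,0,0]]}'; python3 bx.py -.02 -.033 .2; python3 -m crank '{"delta_pos":[[0.01,0,0],[0.015,0,-0.02],[0.015,0,-0.06],[0.015,0,-0.1],[0.015,0,-0.1],[0.015,0,-0.1]],"turn":[[0,0,0],[0,0,0],[0,0,0],[0,0,0],[0,0,0],[0,0,0]]}';python3 b.py;python3 bx.py -.04 -.033 .2
```

```text
time_s: 18.85
eef_pos: [0.5298, 0.0099, 0.1164]
tcp_rot: [3.123, 0.322, 0.014]
contact_force: [8.3, 1.8, -6.5]
opening: -0.0001
gripper_force: 4.0
t 18.85 pos [0.5298 0.0099 0.1164] d [ 0.0083 -0.0005 -0.0836] turn [ 0.16 -0.48  0.08] |d| 0.084 q7 -0.69 q [-0.62  0.64  0.74  2.16 -0.78  0.61 -0.69]
box -0.02755804572494389 -0.033700636166436405 0.11635333715783786 F [ 8.3  1.8 -6.5]
time_s: 19.45
eef_pos: [0.5398, 0.0124, 0.2164]
tcp_rot: [-3.124, -0.322, -0.0]
contact_force: [-1.1, 0.0, 0.4]
opening: -0.0002
gripper_force: 0.0
256 X -0.041382836768772024 Z 0.13461147743861657
t 19.55 pos [0.5387 0.0127 0.2148] d [-0.0217  0.0002  0.0149] turn [-0.05  0.16  0.06] |d| 0.026 q7 -0.85 q [-0.75  0.54  0.92  2.07 -0.59  0.82 -0.85]
box -0.018295619850324473 -0.032785960296463634 0.2148067247071239 F [-0.4  0.6 -1. ]
```

View pics/s5.png

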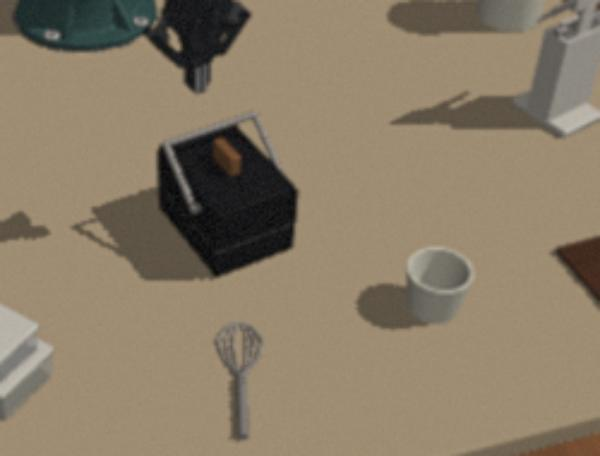

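The bar now lies at about x −41 mm, z 0.13, with the lid undisturbed. Pressing it down from above.

```bash
python3 -m crank '{"delta_pos":[[-0.028,0,0],[-0.028,0,0.03],[-0.028,0,0.06],[-0.029,0,0.075],[-0.031,0,0.085],[-0.033,0,0.094],[-0.035,0,0.1],[-0.035,0,0.102]],"turn":[[0,0,0],[0,0,0],[0,0,0],[0,0,0],[0,0,0],[0,0,0],[0,0,0],[0,0,0]]}'; python3 bx.py -.052 -.033 .111
```

```text
time_s: 20.35
eef_pos: [0.5053, 0.005, 0.1134]
tcp_rot: [-3.125, -0.321, 0.001]
contact_force: [-1.2, -0.3, 0.5]
opening: -0.0004
gripper_force: 0.2
t 20.35 pos [0.5053 0.005  0.1134] d [ 0.0006 -0.0005  0.0024] turn [-0.01  0.05  0.01] |d| 0.003 q7 -0.66 q [-0.61  0.63  0.73  2.21 -0.78  0.59 -0.66]
box -0.05263247609112477 -0.03348879673361251 0.11338634686955293 F [-1.2 -0.3  0.5]
```

```bash
python3 -m crank '{"delta_pos":[[0,0,0.001],[0,0,0.002],[0,0,0.003],[0,0,0.004],[0,0,0.004]],"turn":[[0,0,0],[0,0,0],[0,0,0],[0,0,0],[0,0,0]]}'; python3 bx.py -.052 -.033 .111
```

```text
time_s: 20.85
eef_pos: [0.5063, 0.0052, 0.1107]
tcp_rot: [-3.124, -0.321, -0.002]
contact_force: [-2.5, -0.2, 8.0]
opening: 0.0002
gripper_force: 4.0
t 20.85 pos [0.5063 0.0052 0.1107] d [-0.0005 -0.0005 -0.0003] turn [-0.05 -0.07  0.04] |d| 0.001 q7 -0.66 q [-0.61  0.63  0.72  2.21 -0.79  0.58 -0.66]
box -0.05154050736957572 -0.033501009303142974 0.11068625519746735 F [-2.5 -0.2  8. ]
```

At the stop (8 N, z 0.1107, which is the expected shut height). Raise and verify.

```bash
python3 -m crank '{"delta_pos":[[0,0,-0.02],[0,0,-0.06],[0,0,-0.1],[0.03,0,-0.14],[0.03,0,-0.15],[0.03,0,-0.15]],"turn":[[0,0,0],[0,0,0],[0,0,0],[0,0,0],[0,0,0],[0,0,0]]}'
cat >> b.py <<'E'
c=cam('wrist')
P=cloud(c);Z=P[...,2];d=P[...,:2]-[.55,.0485];X=d@[np.cos(a),np.sin(a)];Y=d@[-np.sin(a),np.cos(a)];br=c['frame'].max(2)
m=(X<-.03)&(X>-.08)&(abs(Y)<.06)&(br>100)&(Z>.095);print('bar',m.sum(),np.median(X[m]),np.median(Z[m]))
m=(abs(X)<.03)&(abs(Y)<.045)&(abs(Y)>.02)&(br<90)&(Z>.08);q=np.c_[X[m],Y[m],np.ones(m.sum())];print('lid',np.linalg.lstsq(q,Z[m],rcond=None)[0])
save(c,'w6.png')
w=cv2.imread('pics/w6.png');s=cv2.imread('pics/s5.png');cv2.imwrite('pics/c6.png',np.hstack([cv2.resize(s,(395,300)),cv2.resize(w,(400,300))]))
E
python3 b.py; python3 bx.py 0 0 .2
```

```text
time_s: 21.45
eef_pos: [0.5369, 0.0116, 0.2615]
tcp_rot: [-3.125, -0.323, -0.007]
contact_force: [-0.4, -0.4, -0.3]
opening: 0.0001
gripper_force: 0.0
164 X -0.05330542031096643 Z 0.1103671403309
bar 918 -0.0530000293112393 0.11046663637309537
lid [-3.06767045 -1.59091217  0.21231963]
t 21.6 pos [0.5333 0.0115 0.2583] d [ 0.024  -0.0327  0.0583] turn [-0.06  0.18  0.02] |d| 0.071 q7 -0.91 q [-0.82  0.48  0.99  2.04 -0.52  0.9  -0.91]
box -0.02382532640601542 -0.032817398852794076 0.25832381223051104 F [-0.6 -0.8 -0.3]
```

View pics/c6.png

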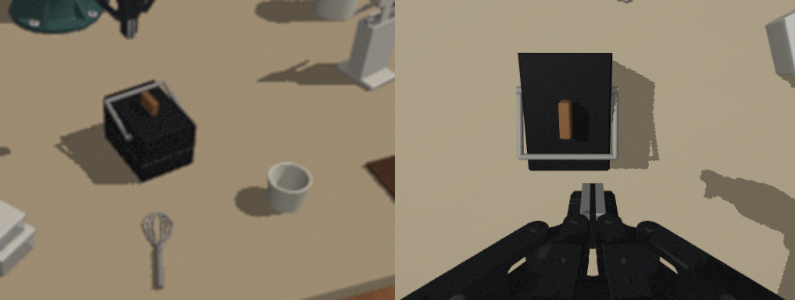

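Right view: the bar lies across the lid at (520–615,157), measured x −53 mm, top z 0.110, so it is shut. The robot is clear of everything.

```bash
python3 -m crank '{"delta_pos":[[0,0,0],[0,0,0],[0,0,0]],"turn":[[0,0,0],[0,0,0],[0,0,0]]}' >/dev/null; python3 -c "
from plant import *
print(finish_job())"
```

```text
the job is handed in; nothing more can be done
None
```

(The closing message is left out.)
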